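Swing the fan over the sauce dish to its click stop and start it

ROBOT

A 7-joint arm with a two-finger parallel gripper is mounted at the origin on the work surface. World frame = base frame: x ahead of the robot, y to its left, z up, the work surface at z = 0. Lengths are in m, angles in rad, forces in N, time in s.
With the tool pointing down it reaches from about 0.4 to 0.9 m from the base axis. Payload 5.6 kg.
Tool frame: the origin (TCP) lies at the very end of the fingers, on their centre line; the grasp point (between the pads) lies 19 mm behind it; y points along the fingers, x is the direction in which the jaws open and shut, and the axes are right-handed (so a half turn about y gives the same grasp; the last joint's range is limited). The gripper opens to 92 mm and grips with 3 to 60 N. Pads are 20 mm wide; open, the fingers measure 128 mm over their backs; the gripper's body (75 mm by 189 mm) begins 69 mm behind the grasp point.
Start: joints at [-1.184, 0.468, -0.012, 1.603, 0.006, 1.071, -0.056], TCP at [0.271, 0.591, 0.215] pointing down, gripper open.
Joint ranges: [-2.53, 2.53], [-0.31, 2.02], [-1.57, 1.55], [0.28, 2.44], [-1.29, 4.43], [0.15, 1.84], [-2.92, 2.92]. Speed limits (rad/s): [2.57, 2.57, 3.14, 3.14, 3.14, 3.14, 3.14].

INTERFACE

Orientations are given as a rotation vector (axis times angle).
In Python, from bench import env gives the robot as it stands.
- The arm moves only by the tool jog_arm, never from a script. Its argument "deltas" is one flat list of numbers, 7 for each row, row after row: the finger opening in cm, from 0 to 9.19, then the shift along the tool's x, y, z in cm, then the turn, a rotation vector about the tool's x, y, z in rad. A call has exactly 10 rows; each row shifts and turns the pose as measured when the row begins, along the tool's axes as they then stand; what a row does not reach is not made up. A row lasts 1/10 s, in which the tool goes at most 50 mm and 8.59 degrees, less where a joint would pass 70% of its speed; a pose out of reach is approached as far as the arm can. A call is refused whole if a number of a shift passes 5 or a number of a turn 0.15, either way. A call with a gripper value outside its range is refused whole. The fingers move at their own pace and stop on an object; "grip_force" is the grip in N (left out, the last holds). Time passes only in rows, so rows that do not move let the fingers close, or fill a call up. It gives the time, the measured TCP pose, the force and the opening at its end, in the units of the state.
- env.get_state(): the state, without advancing time (a new reading comes with each control period).
- env.get_image(name): name is "side" or "top" or "wrist"; returns (picture, depth): 480x640x3 uint8, red, green, blue; 480x640 float32, m along the optical axis (not along the pixel's ray), 0 where there is no reading.
- env.camera_model(name): a dict with "fx", "fy", "cx", "cy" (pixels), "pose" (4x4, takes a point from camera to world coordinates); the wrist camera has in their place "T_tool_cam" (4x4, takes a point from camera to tool coordinates, whose origin is the TCP and whose axes are the tool frame's). Camera axes: x right, y up, looking along -z (the intrinsics and any distortion apply to the point x, -y, -z); pixel columns grow to the right and rows downward; lengths in m; the calibration is good to about 2 mm. A picture is of the moment at which its call begins: read the wrist's pose just before it. camera_model takes no time and is no camera call.
- env.job_done(): hands the job in, once; it reports no verdict.
Trained networks look in the newest picture that a camera, given by its name, has taken for a name from the list of things; names that differ only in an ending like _2 or _b are one class to them, and where a whole thing is asked for, a point or a joint stands for the part that bears it (a point fixed in the world has none). Each returns a list of dicts, best first, with "confidence" (0 to 1); they miss things now and then, are a little off and sometimes report something else, mostly with a low value. They report only what shows in the picture. A call takes as long as a camera call. They do not tell look-alikes from the thing itself.
- env.cut_out(camera, thing): "region" (480x640 bool, what is visible of it) and "centre" ([column, row] in pixels, amid what is visible of it).
The state is a dict: "clock": time; "joint_positions": joint angles; "joint_velocities": joint speeds; "effort": joint torques, N m; "eef_pos": TCP position; "orientation": TCP orientation; "contact_force": force on the tool from outside, world axes, zero at the start; "moment": the same for the moment, N m; "width": opening from 0.0 (shut) to 1.0 (fully open).
Only numpy, scipy, OpenCV 4.12 (cv2) and the standard library are available. Lean on these libraries where they do the work, as an engineer would, in place of code of your own. Each camera call takes 0.05 s, during which the arm holds its last target. There are 200 camera calls.

TASK

Swing the fan's arm round from the side until the fan is over the sauce dish and its click stop has caught, so that the arm cannot drift; you have to feel for the click, as it cannot be seen where it lies. Then press the button on the fan's base fully down to start the fan and let go. Do not knock over or push about the sauce dish, the jar, the cup or the spatula.

Things in the scene. Friction and masses are not known exactly. Their poses are not given: they have to be found in the camera images.
- fan_base: Foot of the battery fan, fixed to the shelf: white plastic slab 124 x 230 x 30 mm. Origin on the shelf below the arm's upright swing axis; z up, local -x is its front (roughly towards the robot); it reaches from y = -63 to +167 mm. On it: the arm's grey turntable disc (radius 60 mm, top at 54 mm) on the axis, the push button at local (0, +125 mm).
- pivot (a point): Point on the arm's upright swing axis, 30 mm above the shelf.
- fan_arm (a joint): Swing angle of the fan's arm, rad, -1.0 to 1.45. At 0 the arm points to the base's local -x; growing values swing it counter-clockwise seen from above (towards the base's -y). Starts between 0.75 and 1.25. Friction keeps it where it is left; about 1 N at the post swings it. Its one click stop, hidden in the turntable, lies at a new unreadable angle from -0.30 to +0.30 each time.
- post_top (a point): Top centre of the upright round aluminium post (diameter 14 mm, 40 mm tall) on the fan's motor: push or hold the arm here. On the fan head's axis, 175 mm from the swing axis, 225 mm above the shelf. The motor's flat top below it is at 185 mm (radius 24), the wire guard at 130 to 162 mm (radius 50), the arm tube's axis at 166 mm, the pivot column's top at 175 mm.
- click_pin (a joint): Height (m) of the 9 mm steel pin on the turntable, 45 mm from the axis on the side away from the arm: about 0.003 while the click stop is out, 0 when caught. Pushed slowly, the arm is drawn into the stop within about 0.08 rad of it, centres itself, then resists: about 12 N at the post pushes it out again either way, and it then runs free.
- fan_button (a joint): Travel of the push button in m: 0 up, 0.006 fully down; a spring brings it back. It starts to move at 1.5 N and is fully down at 5 N.
- fan_button_top (a point): Centre of the top of the round push button (radius 14 mm) on the fan's base, 48 mm above the shelf when up; it is pressed straight down.
- sauce_dish: White ceramic sauce dish, diameter 90 mm, 30 mm tall, 0.15 kg, loose. Origin at the centre of its underside. It stands in front of the fan's base, about 175 mm from the swing axis.
- jar: Clear plastic jar with a white clip-on lid, radius 44 mm, 167 mm tall, 0.35 kg, loose; origin at the centre of its underside. It stands beyond the dish; an arm swung too far (below about -0.4) can hit it.
- cup: Aluminium cup, diameter 72 mm, 85 mm tall, loose; origin at the centre of its underside.
- spatula: Wooden spatula 240 mm long lying along its x axis, loose; lower than the fan's guard, so the fan swings over it.
Not all that is in view belongs to the job. Of the things like the jar, leave any that is blue; of the rest the smaller one is meant.

How it is judged:
By the outcome, as a careful person would: the job done as asked, in the order asked, and still so for the second after the job is handed in, with the robot touching nothing.
It also fails if it takes over 72 s, if anything falls off the work surface, if the arm or the gripper's body presses on something with over 40 N, if the wrist force passes 120 N, or if a joint passes its speed limit or range.

## Working session

There is one attempt and no reset: what is moved stays moved. The work goes in short steps, Python scripts to look and compute and a tool call to move; the robot and the scene stay as the last step left them, time stands still between calls to the robot, and variables do not carry over. Pictures are saved under pics/ and viewed, about 8 in all and at most 12, crops included, and the job is handed in when it is done.

Besides the shell and the picture viewer there is one more tool, called after ">>>" by a JSON object that holds its "method" and its "body", one argument or row to a line. jog_arm: Moves the arm, as the interface text tells. Its arguments: {"type":"object","properties":{"deltas":{"type":"array","items":{"type":"number"}},"grip_force":{"type":"number"}},"required":["deltas"]}

```bash
mkdir -p pics; cat > h.py <<'E'
import numpy as np,cv2
from scipy.spatial.transform import Rotation as R
from bench import env
def pose():
    s=env.get_state();T=np.eye(4);T[:3,:3]=R.from_rotvec(s['orientation']).as_matrix();T[:3,3]=s['eef_pos'];return T
def look(n):
    T=pose();im,d=env.get_image(n);m=env.camera_model(n)
    P=m['pose'] if 'pose' in m else T@np.array(m['T_tool_cam'])
    return im,d,m,np.array(P)
def w(uv,z,m,P):
    x=(uv[0]-m['cx'])/m['fx'];y=(uv[1]-m['cy'])/m['fy']
    return (P@np.array([x*z,-y*z,-z,1]))[:3]
def cloud(mask,d,m,P):
    r,c=np.nonzero(mask&(d>0));z=d[r,c]
    p=np.c_[(c-m['cx'])/m['fx']*z,-(r-m['cy'])/m['fy']*z,-z,np.ones(len(z))]
    return (p@P.T)[:,:3]
def save(n,im): cv2.imwrite('pics/'+n+'.png',im[:,:,::-1])
E
python3 - <<'E'
from h import *
np.set_printoptions(precision=3,suppress=True)
print(env.get_state())
ims=[]
for n in ['top','side']:
    im,d,m,P=look(n);save(n+'0',im);print(n,{k:v for k,v in m.items() if k!='pose'},P)
    for t in ['fan_base','post_top','fan_arm','click_pin','fan_button_top','sauce_dish','jar','cup','spatula']:
        for o in env.cut_out(n,t)[:3]:
            c=cloud(o['region'],d,m,P)
            print(t,round(o['confidence'],2),np.round(o['centre']),len(c), np.median(c,0) if len(c) else '',np.percentile(c,[2,98],axis=0).ravel() if len(c) else '')
E
```

```text
{'clock': 0.0, 'joint_positions': array([-1.184,  0.468, -0.012,  1.604,  0.006,  1.071, -0.056]), 'joint_velocities': array([-0.001, -0.001,  0.   , -0.001,  0.   ,  0.001,  0.001]), 'effort': array([ -0.   , -52.057,  -0.012, -24.375,  -0.057,   0.017,   0.   ]), 'eef_pos': array([0.271, 0.59 , 0.214]), 'orientation': array([-1.383, -0.886,  0.888]), 'contact_force': array([0.517, 0.493, 0.677]), 'moment': array([-0.018, -0.044, -0.061]), 'width': 1.0024899874837838}
top {'fx': 477.26946719926474, 'fy': 477.26946719926474, 'cx': 321.43648067703106, 'cy': 249.3678233381969} [[-0.007  0.985 -0.17   0.363]
 [-0.999 -0.002  0.033  0.022]
 [ 0.032  0.17   0.985  1.127]
 [ 0.     0.     0.     1.   ]]
fan_base 0.61 [322. 225.] 7167 [ 0.602 -0.007  0.053] [ 0.434 -0.151  0.001  0.707  0.141  0.187]
post_top 0.83 [340. 243.] 4004 [ 0.562 -0.058  0.133] [ 0.428 -0.154  0.002  0.667  0.035  0.188]
fan_arm 0.65 [344. 242.] 4033 [ 0.561 -0.058  0.134] [ 0.427 -0.155  0.003  0.665  0.035  0.188]
fan_button_top 0.49 [271. 205.] 106 [0.656 0.102 0.052] [0.644 0.09  0.047 0.67  0.114 0.057]
jar 0.
[... 963 characters left out ...]
n 0.65 [358. 234.] 65 [0.655 0.102 0.052] [0.647 0.093 0.043 0.667 0.113 0.055]
fan_button_top 0.64 [358. 231.] 66 [0.655 0.103 0.052] [0.647 0.093 0.046 0.667 0.114 0.055]
sauce_dish 0.97 [279. 279.] 636 [0.447 0.063 0.018] [0.418 0.003 0.005 0.491 0.081 0.032]
jar 0.84 [305. 208.] 2430 [0.543 0.157 0.117] [0.51  0.145 0.005 0.587 0.217 0.165]
jar 0.56 [247. 171.] 4138 [0.445 0.295 0.154] [0.396 0.281 0.012 0.5   0.375 0.222]
jar 0.56 [314. 154.] 1454 [0.624 0.324 0.137] [0.587 0.311 0.027 0.661 0.383 0.165]
cup 0.93 [302. 401.] 1983 [ 0.409 -0.231  0.048] [ 0.375 -0.278  0.002  0.439 -0.212  0.087]
cup 0.42 [351. 282.] 6779 [ 0.587 -0.057  0.055] [ 0.43  -0.152  0.002  0.703  0.132  0.192]
```

View pics/top0.png

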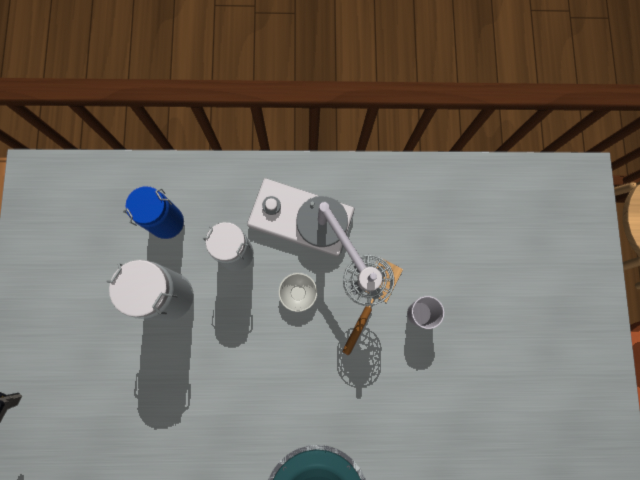

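View pics/side0.png

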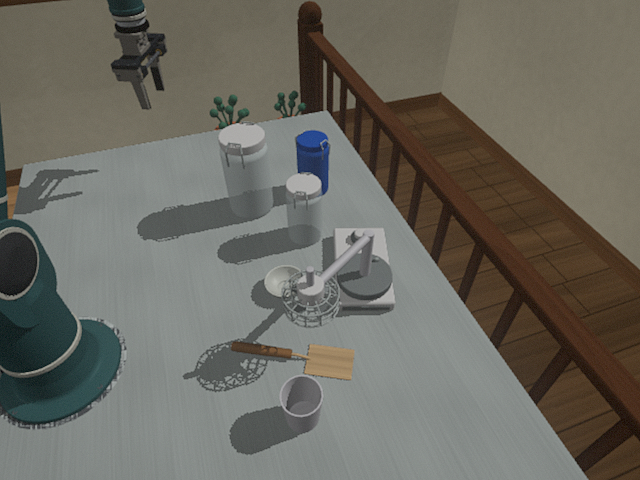

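The top view shows the pivot column at (324,208), the post at (372,277), the button at (271,204), the dish at (298,292) and the target jar at (226,242). The blue jar and the big jar are decoys. The side view agrees. Next I'll measure the base frame and the post.

```bash
python3 - <<'E'
from h import *
from scipy.optimize import least_squares
np.set_printoptions(precision=4,suppress=True)
def circ(p):
    f=lambda q:np.hypot(p[:,0]-q[0],p[:,1]-q[1])-q[2]
    return least_squares(f,[*p[:,:2].mean(0),.03],loss='soft_l1',f_scale=.003).x
for n in ['top','side']:
    im,d,m,P=look(n)
    c=cloud(np.ones(d.shape,bool),d,m,P)
    near=c[(abs(c[:,0]-.58)<.2)&(abs(c[:,1])<.23)]
    b=near[(near[:,2]>.024)&(near[:,2]<.037)&(near[:,0]>.52)]
    rect=cv2.minAreaRect(b[:,:2].astype(np.float32));print(n,'base',rect,len(b),np.median(b[:,2]))
    t=near[(near[:,2]>.04)&(near[:,2]<.058)&(near[:,0]>.55)&(near[:,1]<.07)];print('disc',cv2.minEnclosingCircle(t[:,:2].astype(np.float32)),np.median(t[:,2]),len(t))
    k=near[(near[:,2]>.043)&(near[:,2]<.058)&(near[:,0]>.6)&(near[:,1]>.08)&(near[:,1]<.13)];print('button',k.mean(0),cv2.minEnclosingCircle(k[:,:2].astype(np.float32)),np.percentile(k[:,2],95))
    q=near[(near[:,2]>.198)&(near[:,1]<.05)&(near[:,0]<.6)];print('post',q.mean(0),np.percentile(q[:,2],98),len(q), cv2.minEnclosingCircle(q[:,:2].astype(np.float32)))
    q=near[(near[:,2]>.18)&(near[:,2]<.19)&(near[:,1]<.05)&(near[:,0]<.6)];print('motor',q.mean(0),len(q),cv2.minEnclosingCircle(q[:,:2].astype(np.float32)))
    j=c[(abs(c[:,0]-.54)<.08)&(abs(c[:,1]-.18)<.07)&(c[:,2]>.155)&(c[:,2]<.175)];print('jar',cv2.minEnclosingCircle(j[:,:2].astype(np.float32)))
    s=near[(near[:,2]>.022)&(near[:,2]<.035)&(near[:,0]<.515)&(near[:,1]>-.03)];print('dish',cv2.minEnclosingCircle(s[:,:2].astype(np.float32)) if len(s) else '')
T=pose();print(T,env.get_state()['clock']);print(env.camera_model('wrist'))
E
```

```text
top base ((0.5954016447067261, 0.04551343619823456), (0.2309449166059494, 0.20661039650440216), 72.50816345214844) 2588 0.03043746790503221
disc ((0.6168379783630371, -0.01581452041864395), 0.06044476851820946) 0.05434332248114293 1552
button [0.6555 0.1017 0.0493] ((0.6565240025520325, 0.10245076566934586), 0.021243929862976074) 0.05557735002774428
post [ 0.4669 -0.1053  0.2213] 0.2285956980081442 56 ((0.4674481749534607, -0.10674551129341125), 0.007175735663622618)
motor [ 0.467  -0.1054  0.1854] 381 ((0.5085805654525757, -0.08522607386112213), 0.06976035982370377)
jar ((0.548056960105896, 0.18722552061080933), 0.04570057988166809)
dish ((0.47157156467437744, 0.09989261627197266), 0.10594771057367325)
side base ((0.5950905084609985, 0.04694952815771103), (0.23403584957122803, 0.21191133558750153), 71.50797271728516) 1540 0.030277581419508814
disc ((0.6207895278930664, -0.017547760158777237), 0.061183031648397446) 0.0543032084690237 1732
button [0.6539 0.1031 0.05  ] ((0.6549326777458191, 0.10435733944177628), 0.016790568828582764) 0.054070473560284604
post [ 0.4693 -0.1099  0.2161] 0.22682345667127396 125 ((0.46987637877464294, -0.10751599818468094), 0.007221497595310211)
motor [ 0.4686 -0.1116  0.185 ] 413 ((0.46932485699653625, -0.10738597065210342), 0.02418346516788006)
jar ((0.5495721697807312, 0.18611177802085876), 0.0467471182346344)
dish ((0.4789358377456665, 0.09265076369047165), 0.0997653678059578)
[[ 0.4167  0.0001 -0.909   0.2709]
 [ 0.909   0.      0.4167  0.5909]
 [ 0.0001 -1.     -0.0001  0.2146]
 [ 0.      0.      0.      1.    ]] 1.1
{'fx': 345.15335945615294, 'fy': 345.15335945615294, 'cx': 328.21311922084755, 'cy': 241.63957460718123, 'T_tool_cam': array([[ 1.    ,  0.0002,  0.0013,  0.0002],
       [ 0.0012,  0.2765, -0.961 , -0.1691],
       [-0.0005,  0.961 ,  0.2765,  0.0776],
       [ 0.    ,  0.    ,  0.    ,  1.    ]])}
```

>>> {"method": "jog_arm", "body": {
  "deltas": [4.5, 0, -4, 0, 0, 0, 0, 4.5, 0, -4, 0, 0, 0, 0, 4.5, -3.4, -1, -2.9, 0, 0, 0, 4.5, -3.4, 0, -2.9, 0, 0, 0, 4.5, -3.4, 0, -2.9, 0, 0, 0, 4.5, -3.4, 0, -2.9, 0, 0, 0, 4.5, -3.4, 0, -2.9, 0, 0, 0, 4.5, -3.4, 0, -2.9, 0, 0, 0, 4.5, -3.4, 0, -2.9, 0, 0, 0, 4.5, -3.4, 0, -2.9, 0, 0, 0]
}}

```text
clock: 2.1
eef_pos: [0.3695, 0.2408, 0.3075]
orientation: [-1.376, -0.898, 0.893]
contact_force: [-0.1, -0.8, 1.0]
width: 0.486
```

>>> {"method": "jog_arm", "body": {
  "deltas": [4.5, -3.4, 0, -2.9, 0, 0, 0, 4.5, -3.4, 0, -2.9, 0, 0, 0, 4.5, -3.4, 0, -2.9, 0, 0, 0, 4.5, -3.4, 0, -2.9, 0, 0, 0, 4.5, -3.4, 0, -2.9, 0, 0, 0, 4.5, -3.4, 0, -2.9, 0, 0, 0, 4.5, -3.4, 0, -2.9, 0, 0, 0, 4.5, -3, 0, -2.6, 0, 0, 0, 4.5, 0, 0, 0, 0, -0.14, 0, 4.5, 0, 0, 0, 0, -0.14, 0]
}}

```text
clock: 3.1
eef_pos: [0.4722, -0.1193, 0.3098]
orientation: [-1.275, -1.117, 1.094]
contact_force: [0.8, 0.2, -0.2]
width: 0.488
```

>>> {"method": "jog_arm", "body": {
  "deltas": [4.5, 0, 0, 0, 0, -0.14, 0, 4.5, 0, 0, 0, 0, -0.14, 0, 4.5, 0, 0, 0, 0, -0.14, 0, 4.5, 0, 0, 0, 0, -0.14, 0, 4.5, 0, 0, 0, 0, -0.12, 0, 4.5, 0, 0, 0, 0, 0, 0, 4.5, 0, 0, 0, 0, 0, 0, 4.5, 0, 0, 0, 0, 0, 0, 4.5, 0, 0, 0, 0, 0, 0, 4.5, 0, 0, 0, 0, 0, 0]
}}

```text
clock: 4.1
eef_pos: [0.472, -0.1208, 0.3108]
orientation: [-0.9, -1.623, 1.598]
contact_force: [1.0, 0.2, -0.0]
width: 0.49
```

```bash
cat >> h.py <<'E'
PV=np.array([.618,-.0167]);YAW=-.309
def info():
    """tool pose, arm angle of tool, from the pivot; target/post in tool frame"""
    T=pose();d=T[:2,3]-PV
    a=np.arctan2(d[1],d[0])-(np.pi+YAW);a=(a+np.pi)%(2*np.pi)-np.pi
    h=np.arctan2(T[1,0],T[0,0]);st=env.get_state();f=T[:3,:3].T@st['contact_force']
    print('t %.1f tcp'%st['clock'],T[:3,3].round(4),'armang %.3f r %.4f'%(a,np.hypot(*d)),'heading %.3f'%h,'F tool',f.round(1),'tilt',T[:3,1].round(3))
    return T
def post(n='side'):
    im,d,m,P=look(n);c=cloud(np.ones(d.shape,bool),d,m,P)
    r=np.hypot(*(c[:,:2]-PV).T)
    q=c[(c[:,2]>.178)&(c[:,2]<.19)&(r>.12)&(r<.23)&(c[:,1]<.14)]
    return q,im
E
python3 - <<'E'
from h import *
T=info()
p=np.array([.4684,-.107,.2])
print('post in tool',T[:3,:3].T@(p-T[:3,3]))
im,d,m,P=look('wrist');save('w1',im)
for z in (.225,.187):
    c=np.linalg.inv(P)@[*p[:2],z,1];u=m['cx']+m['fx']*c[0]/-c[2];v=m['cy']-m['fy']*c[1]/-c[2];print(u,v)
E
```

```text
t 4.1 tcp [ 0.472  -0.1208  0.3108] armang 0.928 r 0.1793 heading 2.130 F tool [-0.3  0.1 -0.9] tilt [ 0.014  0.007 -1.   ]
post in tool [ 0.0137317   0.11084024 -0.00249042]
346.48817206513064 250.89434294871884
344.42230622025386 237.2306721958604
```

View pics/w1.png

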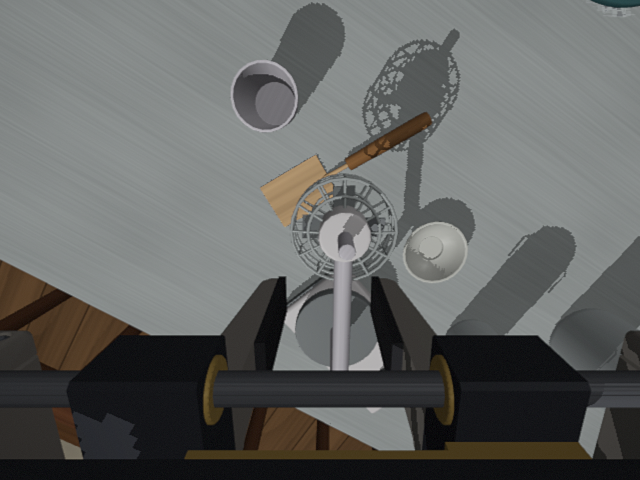

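>>> {"method": "jog_arm", "body": {
  "deltas": [4.5, 1.4, 0, -0.25, 0, 0, 0, 4.5, 0, 3, 0, 0, 0, 0, 4.5, 0, 3, 0, 0, 0, 0, 4.5, 0, 3, 0, 0, 0, 0, 4.5, 0, 2, 0, 0, 0, 0, 4.5, 0, 0.3, 0, 0, 0, 0, 4.5, 0.5, 0, 0, 0, 0, 0, 4.5, 0.5, 0, 0, 0, 0, 0, 4.5, 0, 0, 0, 0, 0, 0, 4.5, 0, 0, 0, 0, 0, 0]
}}

```text
clock: 5.15
eef_pos: [0.466, -0.0969, 0.1984]
orientation: [-0.91, -1.628, 1.594]
contact_force: [-0.5, 0.7, 0.2]
width: 0.485
```

```bash
python3 - <<'E'
from h import *
T=info()
for n in('side','top'):
    q,im=post(n);c,r=cv2.minEnclosingCircle(q[:,:2].astype(np.float32));print(n,c,r,q.mean(0))
    save(n+'2',im[150:400,200:500])
print('post in tool',T[:3,:3].T@(np.array([.4684,-.107,.2])-T[:3,3]))
E
```

```text
t 5.2 tcp [ 0.466  -0.0969  0.1984] armang 0.795 r 0.1718 heading 2.128 F tool [ 0.9 -0.2  0.1] tilt [ 0.023  0.008 -1.   ]
side (0.46943312883377075, -0.10762370377779007) 0.024145614355802536 [ 0.46433639 -0.11396725  0.18457327]
top (0.5073004364967346, -0.08375058323144913) 9.999999747378752e-05 [ 0.50730044 -0.08375058  0.17833938]
post in tool [-0.00981812 -0.00160058  0.00328244]
```

View pics/side2.png

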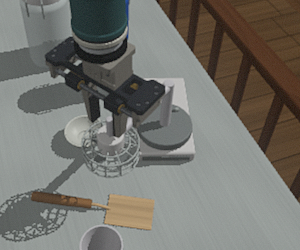

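>>> {"method": "jog_arm", "body": {
  "deltas": [4.5, 0.4, 0, 0.03, 0, 0.03, 0, 4.5, 0.4, 0, 0.03, 0, 0.03, 0, 4.5, 0.4, 0, 0.03, 0, 0.03, 0, 4.5, 0.4, 0, 0.03, 0, 0.03, 0, 4.5, 0.4, 0, 0.03, 0, 0.03, 0, 4.5, 0.4, 0, 0.03, 0, 0.03, 0, 4.5, 0.4, 0, 0, 0, 0.03, 0, 4.5, 0.4, 0, 0, 0, 0.03, 0, 4.5, 0.4, 0, 0, 0, 0.03, 0, 4.5, 0.4, 0, 0, 0, 0.03, 0]
}}

```text
clock: 6.25
eef_pos: [0.452, -0.0647, 0.2019]
orientation: [-1.113, -1.411, 1.368]
contact_force: [0.7, -1.1, -0.3]
width: 0.491
```

```bash
cat >> h.py <<'E'
def track():
    T=info();q,im=post('side');c,r=cv2.minEnclosingCircle(q[:,:2].astype(np.float32))
    d=np.array(c)-PV;a=np.arctan2(d[1],d[0])-(np.pi+YAW);a=(a+np.pi)%(2*np.pi)-np.pi
    x=T[:3,:3].T@(np.array([*c,.2])-T[:3,3]);print('motor ang %.3f r %.3f fitR %.4f n %d'%(a,np.hypot(*d),r,len(q)),'in tool mm',(x*1e3).round(1));return T,im
E
python3 -c "
from h import *
track()"
```

```text
t 6.2 tcp [ 0.452  -0.0647  0.2019] armang 0.591 r 0.1728 heading 1.811 F tool [-1.2  0.3 -0.4] tilt [ 0.035  0.004 -0.999]
motor ang 0.693 r 0.167 fitR 0.0302 n 374 in tool mm [-16.7   2.3  -7.5]
```

>>> {"method": "jog_arm", "body": {
  "deltas": [4.5, 0.4, 0.02, 0.03, 0.004, 0.02, 0, 4.5, 0.4, 0.02, 0.03, 0.004, 0.02, 0, 4.5, 0.4, 0.02, 0.03, 0.004, 0.02, 0, 4.5, 0.4, 0.02, 0.03, 0.004, 0.02, 0, 4.5, 0.4, 0.02, 0.03, 0.004, 0.02, 0, 4.5, 0.4, 0.02, 0.03, 0.004, 0.02, 0, 4.5, 0.4, 0.02, 0.03, 0.004, 0.02, 0, 4.5, 0.4, 0.02, 0.03, 0.004, 0.02, 0, 4.5, 0.4, 0.02, 0.03, 0.004, 0.02, 0, 4.5, 0.4, 0.02, 0.03, 0.004, 0.02, 0]
}}

```text
clock: 7.3
eef_pos: [0.4449, -0.0286, 0.2022]
orientation: [-1.198, -1.23, 1.236]
contact_force: [-0.8, -3.1, 0.3]
width: 0.49
```

```bash
python3 -c "
from h import *
track()"
```

```text
t 7.3 tcp [ 0.4449 -0.0286  0.2022] armang 0.378 r 0.1735 heading 1.602 F tool [-3.  -0.2  0.9] tilt [ 0.    -0.005 -1.   ]
motor ang 0.481 r 0.174 fitR 0.0241 n 352 in tool mm [-17.8   2.3  -1.5]
```

>>> {"method": "jog_arm", "body": {
  "deltas": [4.5, 0.2, 0.02, 0.01, 0, 0.008, 0, 4.5, 0.2, 0.02, 0.01, 0, 0.008, 0, 4.5, 0.2, 0.02, 0.01, 0, 0.008, 0, 4.5, 0.2, 0.02, 0.01, 0, 0.008, 0, 4.5, 0.15, 0.02, 0.01, 0, 0.008, 0, 4.5, 0.15, 0.02, 0.01, 0, 0.008, 0, 4.5, 0.15, 0.02, 0.01, 0, 0.008, 0, 4.5, 0.15, 0.02, 0.01, 0, 0.008, 0, 4.5, 0.15, 0.02, 0.01, 0, 0.008, 0, 4.5, 0.15, 0.02, 0.01, 0, 0.008, 0]
}}

```text
clock: 8.35
eef_pos: [0.4444, -0.0102, 0.2005]
orientation: [-1.239, -1.167, 1.172]
contact_force: [-0.6, -1.1, 1.6]
width: 0.49
```

```bash
python3 -c "
from h import *
track()"
```

```text
t 8.3 tcp [ 0.4444 -0.0102  0.2005] armang 0.271 r 0.1737 heading 1.516 F tool [-1.1 -1.6  0.5] tilt [ 0.001 -0.005 -1.   ]
motor ang 0.377 r 0.174 fitR 0.0239 n 341 in tool mm [-18.4   0.6  -1.3]
```

>>> {"method": "jog_arm", "body": {
  "deltas": [4.5, 0.13, 0, 0.01, 0, 0.008, 0, 4.5, 0.13, 0, 0.01, 0, 0.008, 0, 4.5, 0.13, 0, 0.01, 0, 0.008, 0, 4.5, 0.13, 0, 0.01, 0, 0.008, 0, 4.5, 0.13, 0, 0.01, 0, 0.008, 0, 4.5, 0.13, 0, 0.01, 0, 0.008, 0, 4.5, 0.13, 0, 0.01, 0, 0.008, 0, 4.5, 0.13, 0, 0.01, 0, 0.008, 0, 4.5, 0.13, 0, 0.01, 0, 0.008, 0, 4.5, 0.13, 0, 0.01, 0, 0.008, 0]
}}

```text
clock: 9.4
eef_pos: [0.4446, 0.0041, 0.2]
orientation: [-1.278, -1.102, 1.106]
contact_force: [1.4, -2.1, -0.7]
width: 0.493
```

```bash
python3 -c "
from h import *
track()"
```

```text
t 9.4 tcp [0.4446 0.0041 0.2   ] armang 0.190 r 0.1746 heading 1.428 F tool [-1.9  0.7 -1.6] tilt [ 0.001 -0.005 -1.   ]
motor ang 0.294 r 0.173 fitR 0.0238 n 329 in tool mm [-18.    0.1  -2.7]
```

>>> {"method": "jog_arm", "body": {
  "deltas": [4.5, 0.13, 0, 0.01, 0, 0.007, 0, 4.5, 0.13, 0, 0.01, 0, 0.007, 0, 4.5, 0.13, 0, 0.01, 0, 0.007, 0, 4.5, 0.13, 0, 0.01, 0, 0.007, 0, 4.5, 0.13, 0, 0.01, 0, 0.007, 0, 4.5, 0.13, 0, 0.01, 0, 0.007, 0, 4.5, 0.13, 0, 0.01, 0, 0.007, 0, 4.5, 0.13, 0, 0.01, 0, 0.007, 0, 4.5, 0.13, 0, 0.01, 0, 0.007, 0, 4.5, 0.13, 0, 0.01, 0, 0.007, 0]
}}

```text
clock: 10.45
eef_pos: [0.4466, 0.0174, 0.2]
orientation: [-1.311, -1.045, 1.049]
contact_force: [1.8, -2.7, -1.3]
width: 0.488
```

```bash
python3 -c "
from h import *
track()"
```

```text
t 10.4 tcp [0.4466 0.0174 0.2   ] armang 0.113 r 0.1748 heading 1.351 F tool [-2.2  1.3 -2.3] tilt [ 0.002 -0.006 -1.   ]
motor ang 0.208 r 0.172 fitR 0.0249 n 326 in tool mm [-16.4   0.1  -3.6]
```

>>> {"method": "jog_arm", "body": {
  "deltas": [4.5, 0.13, 0, 0.01, 0, 0.008, 0, 4.5, 0.13, 0, 0.01, 0, 0.008, 0, 4.5, 0.13, 0, 0.01, 0, 0.008, 0, 4.5, 0.13, 0, 0.01, 0, 0.008, 0, 4.5, 0.13, 0, 0.01, 0, 0.008, 0, 4.5, 0.13, 0, 0.01, 0, 0.008, 0, 4.5, 0.13, 0, 0.01, 0, 0.008, 0, 4.5, 0.13, 0, 0.01, 0, 0.008, 0, 4.5, 0.13, 0, 0.01, 0, 0.008, 0, 4.5, 0.13, 0, 0.01, 0, 0.008, 0]
}}

```text
clock: 11.5
eef_pos: [0.448, 0.0336, 0.1998]
orientation: [-1.341, -0.98, 0.984]
contact_force: [-0.5, 0.9, 0.9]
width: 0.49
```

```bash
python3 -c "
from h import *
track()"
```

```text
t 11.5 tcp [0.448  0.0336 0.1998] armang 0.021 r 0.1773 heading 1.266 F tool [ 0.7 -0.9  0.8] tilt [-0.    -0.003 -1.   ]
motor ang 0.119 r 0.173 fitR 0.0244 n 313 in tool mm [-16.8  -0.2  -5.6]
```

>>> {"method": "jog_arm", "body": {
  "deltas": [4.5, 0.08, 0, -0.02, 0, 0.004, 0, 4.5, 0.08, 0, -0.02, 0, 0.004, 0, 4.5, 0.08, 0, -0.02, 0, 0.004, 0, 4.5, 0.08, 0, -0.02, 0, 0.004, 0, 4.5, 0.08, 0, -0.02, 0, 0.004, 0, 4.5, 0.08, 0, -0.02, 0, 0.004, 0, 4.5, 0.08, 0, -0.02, 0, 0.004, 0, 4.5, 0.08, 0, -0.02, 0, 0.004, 0, 4.5, 0.08, 0, -0.02, 0, 0.004, 0, 4.5, 0.08, 0, -0.02, 0, 0.004, 0]
}}

```text
clock: 12.55
eef_pos: [0.4513, 0.0406, 0.1996]
orientation: [-1.356, -0.943, 0.953]
contact_force: [-2.9, -3.3, 2.0]
width: 0.492
```

```bash
python3 -c "
from h import *
track()"
```

```text
t 12.6 tcp [0.4513 0.0406 0.1996] armang -0.022 r 0.1762 heading 1.221 F tool [-4.1 -2.   1.6] tilt [-0.004 -0.004 -1.   ]
motor ang 0.081 r 0.173 fitR 0.0239 n 301 in tool mm [-17.8  -0.4  -4.3]
```

>>> {"method": "jog_arm", "body": {
  "deltas": [4.5, 0.06, 0, 0, 0, 0.004, 0, 4.5, 0.06, 0, 0, 0, 0.004, 0, 4.5, 0.06, 0, 0, 0, 0.004, 0, 4.5, 0.06, 0, 0, 0, 0.004, 0, 4.5, 0.06, 0, 0, 0, 0, 0, 4.5, 0.06, 0, 0, 0, 0, 0, 4.5, 0.06, 0, 0, 0, 0, 0, 4.5, 0.06, 0, 0, 0, 0, 0, 4.5, 0.06, 0, 0, 0, 0, 0, 4.5, 0.06, 0, 0, 0, 0, 0]
}}

```text
clock: 13.6
eef_pos: [0.4538, 0.047, 0.1994]
orientation: [-1.362, -0.931, 0.939]
contact_force: [-1.6, -2.9, 2.4]
width: 0.49
```

```bash
python3 -c "
from h import *
track()"
```

```text
t 13.6 tcp [0.4538 0.047  0.1994] armang -0.061 r 0.1762 heading 1.204 F tool [-3.3 -2.4  0.5] tilt [-0.004 -0.004 -1.   ]
motor ang 0.038 r 0.172 fitR 0.0245 n 299 in tool mm [-17.1  -0.6  -4.7]
```

>>> {"method": "jog_arm", "body": {
  "deltas": [4.5, 0.1, 0, -0.01, 0, 0.003, 0, 4.5, 0.1, 0, -0.01, 0, 0.003, 0, 4.5, 0.1, 0, -0.01, 0, 0.003, 0, 4.5, 0.1, 0, -0.01, 0, 0.003, 0, 4.5, 0.1, 0, -0.01, 0, 0.003, 0, 4.5, 0.1, 0, -0.01, 0, 0.003, 0, 4.5, 0.1, 0, -0.01, 0, 0.003, 0, 4.5, 0.1, 0, -0.01, 0, 0.003, 0, 4.5, 0.1, 0, -0.01, 0, 0.003, 0, 4.5, 0.1, 0, -0.01, 0, 0.003, 0]
}}

```text
clock: 14.65
eef_pos: [0.4597, 0.058, 0.1995]
orientation: [-1.373, -0.909, 0.912]
contact_force: [0.2, -1.0, -0.6]
width: 0.494
```

```bash
python3 - <<'E'
from h import *
T,im=track()
im,d,m,P=look('side')
cv2.imwrite('pics/s3.png',cv2.resize(im[190:340,250:420,::-1],None,fx=4,fy=4,interpolation=2))
E
```

```text
t 14.7 tcp [0.4597 0.058  0.1995] armang -0.132 r 0.1750 heading 1.172 F tool [-0.8  0.6 -0.5] tilt [-0.001 -0.002 -1.   ]
motor ang -0.039 r 0.173 fitR 0.0244 n 289 in tool mm [-16.2  -0.5  -2.2]
```

View pics/s3.png

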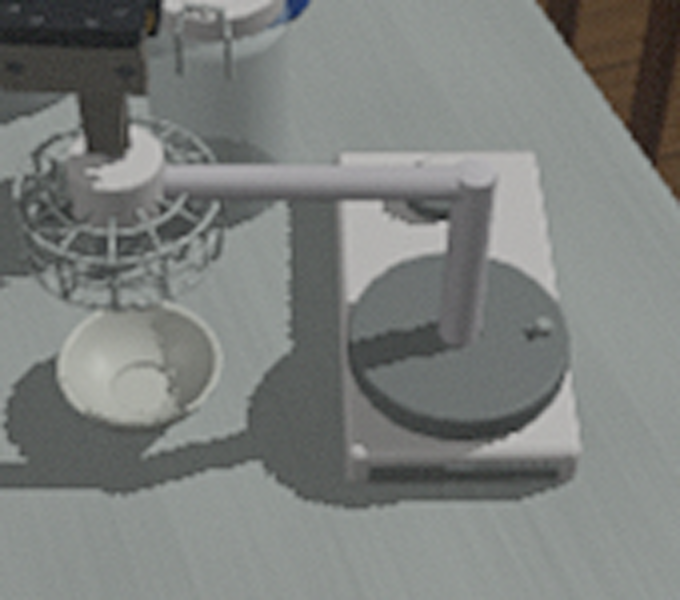

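The crop shows the fan head nearly over the dish, the pin at (540,325) still standing proud with a shadow, and the finger behind the post. I'll go on.

>>> {"method": "jog_arm", "body": {
  "deltas": [4.5, 0.08, 0, 0, 0, 0.004, 0, 4.5, 0.08, 0, 0, 0, 0.004, 0, 4.5, 0.08, 0, 0, 0, 0.004, 0, 4.5, 0.08, 0, 0, 0, 0.004, 0, 4.5, 0.08, 0, 0, 0, 0.004, 0, 4.5, 0.08, 0, 0, 0, 0.004, 0, 4.5, 0.08, 0, 0, 0, 0.004, 0, 4.5, 0.08, 0, 0, 0, 0.004, 0, 4.5, 0.08, 0, 0, 0, 0.004, 0, 4.5, 0.08, 0, 0, 0, 0.004, 0]
}}

```text
clock: 15.75
eef_pos: [0.4635, 0.0661, 0.1995]
orientation: [-1.388, -0.876, 0.879]
contact_force: [0.1, -0.1, 0.6]
width: 0.492
```

```bash
python3 -c "
from h import *
track()"
```

```text
t 15.8 tcp [0.4635 0.0661 0.1995] armang -0.183 r 0.1753 heading 1.129 F tool [ 0.  -0.6 -0.1] tilt [-0.001 -0.002 -1.   ]
motor ang -0.105 r 0.161 fitR 0.0348 n 277 in tool mm [-13.2  -0.4 -13.7]
```

```bash
cat >> h.py <<'E'
from scipy.optimize import minimize
def track(n='side'):
    T=info();q,im=post(n);q=q[q[:,2]>.181]
    # angle by max count of points inside motor disc radius 24 mm at r=.1735
    A=np.arange(-.6,1.1,.002);C=PV+.174*np.c_[np.cos(A+np.pi+YAW),np.sin(A+np.pi+YAW)]
    D=np.hypot(q[:,None,0]-C[None,:,0],q[:,None,1]-C[None,:,1])
    s=(np.clip(.0255-D,0,.001)*1000).sum(0);k=s>s.max()-1;a=A[k].mean();c=C[k].mean(0)
    x=T[:3,:3].T@(np.array([*c,.2])-T[:3,3]);print('arm %.3f +-%.3f n %d'%(a,np.ptp(A[k])/2,len(q)),'in tool mm',(x*1e3).round(1));return T,im
E
python3 -c "
from h import *
track()"
```

```text
t 15.8 tcp [0.4635 0.0662 0.1995] armang -0.184 r 0.1753 heading 1.129 F tool [ 0.3  0.5 -0.2] tilt [-0.001 -0.002 -1.   ]
arm -0.105 +-0.007 n 254 in tool mm [-13.7  -0.4  -1.2]
```

>>> {"method": "jog_arm", "body": {
  "deltas": [4.5, 0.08, 0, 0, 0, 0.002, 0, 4.5, 0.08, 0, 0, 0, 0.002, 0, 4.5, 0.08, 0, 0, 0, 0.002, 0, 4.5, 0.08, 0, 0, 0, 0.002, 0, 4.5, 0.08, 0, 0, 0, 0.002, 0, 4.5, 0.08, 0, 0, 0, 0.002, 0, 4.5, 0, 0, 0, 0, 0, 0, 4.5, 0, 0, 0, 0, 0, 0, 4.5, 0, 0, 0, 0, 0, 0, 4.5, 0, 0, 0, 0, 0, 0]
}}

```text
clock: 16.85
eef_pos: [0.4657, 0.0709, 0.1995]
orientation: [-1.392, -0.867, 0.87]
contact_force: [-0.8, -0.5, 0.0]
width: 0.489
```

```bash
python3 - <<'E'
from h import *
track()
im,d,m,P=look('side')
cv2.imwrite('pics/s4.png',cv2.resize(im[240:310,320:420,::-1],None,fx=7,fy=7,interpolation=2))
E
```

```text
t 16.9 tcp [0.4657 0.0709 0.1995] armang -0.213 r 0.1757 heading 1.116 F tool [-0.8 -0.   0.5] tilt [-0.001 -0.002 -1.   ]
arm -0.148 +-0.004 n 231 in tool mm [-11.4  -0.5  -1.3]
```

View pics/s4.png

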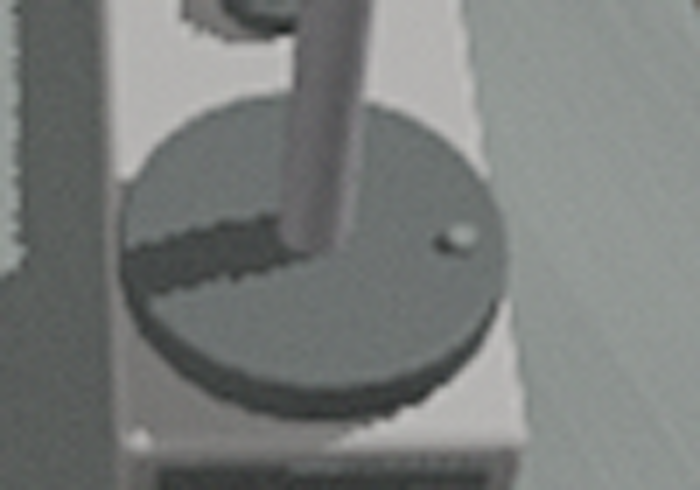

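The pin at (460,237) still throws a short shadow. The arm estimate is about 4 mm ahead of the finger. I'll continue gently.

>>> {"method": "jog_arm", "body": {
  "deltas": [4.5, 0.08, 0, 0, 0, 0.003, 0, 4.5, 0.08, 0, 0, 0, 0.003, 0, 4.5, 0.08, 0, 0, 0, 0.003, 0, 4.5, 0.08, 0, 0, 0, 0.003, 0, 4.5, 0.08, 0, 0, 0, 0.003, 0, 4.5, 0.08, 0, 0, 0, 0.003, 0, 4.5, 0.08, 0, 0, 0, 0.003, 0, 4.5, 0.08, 0, 0, 0, 0.003, 0, 4.5, 0.08, 0, 0, 0, 0.003, 0, 4.5, 0.08, 0, 0, 0, 0.003, 0]
}}

```text
clock: 17.95
eef_pos: [0.4692, 0.0773, 0.1994]
orientation: [-1.404, -0.84, 0.846]
contact_force: [-1.6, -1.9, 1.9]
width: 0.49
```

```bash
python3 - <<'E'
from h import *
track()
E
```

```text
t 17.9 tcp [0.4692 0.0773 0.1994] armang -0.254 r 0.1761 heading 1.083 F tool [-2.5 -1.9  0.5] tilt [-0.002 -0.004 -1.   ]
arm -0.158 +-0.006 n 256 in tool mm [-16.9  -0.5  -1.6]
```

>>> {"method": "jog_arm", "body": {
  "deltas": [4.5, 0.06, 0, 0, 0, 0, 0, 4.5, 0.06, 0, 0, 0, 0, 0, 4.5, 0.06, 0, 0, 0, 0, 0, 4.5, 0.06, 0, 0, 0, 0, 0, 4.5, 0.06, 0, 0, 0, 0, 0, 4.5, 0.06, 0, 0, 0, 0, 0, 4.5, 0.06, 0, 0, 0, 0, 0, 4.5, 0.06, 0, 0, 0, 0, 0, 4.5, 0.06, 0, 0, 0, 0, 0, 4.5, 0.06, 0, 0, 0, 0, 0]
}}

```text
clock: 19.0
eef_pos: [0.4699, 0.0789, 0.1992]
orientation: [-1.405, -0.832, 0.851]
contact_force: [-3.3, -4.2, 3.0]
width: 0.489
```

```bash
python3 - <<'E'
from h import *
track()
im,d,m,P=look('side')
cv2.imwrite('pics/s5.png',cv2.resize(im[240:310,320:420,::-1],None,fx=7,fy=7,interpolation=2))
E
```

```text
t 19.0 tcp [0.4699 0.0789 0.1992] armang -0.264 r 0.1763 heading 1.080 F tool [-5.3 -2.9  1. ] tilt [-0.008 -0.009 -1.   ]
arm -0.167 +-0.007 n 253 in tool mm [-17.1  -0.6  -1.7]
```

View pics/s5.png

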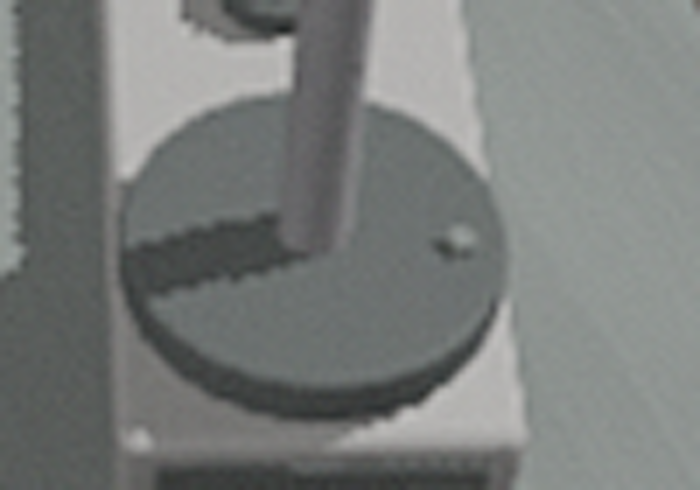

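The advance stalled at arm ≈ -0.165 while the force rose to 5 N, so the stop seems to hold the arm. The pin at (460,240) looks slightly lower. I'll back off to mid-slack, then check the hold from the other side.

>>> {"method": "jog_arm", "body": {
  "deltas": [4.5, -0.5, 0, 0, -0.009, 0, 0, 4.5, -0.5, 0, 0, 0, 0, 0, 4.5, -0.5, 0, 0, 0, 0, 0, 4.5, 0, 0, 0, 0, 0, 0, 4.5, 0, 0, 0, 0, 0, 0, 4.5, 0, 0, 0, 0, 0, 0, 4.5, 0, 0, 0, 0, 0, 0, 4.5, 0, 0, 0, 0, 0, 0, 4.5, 0, 0, 0, 0, 0, 0, 4.5, 0, 0, 0, 0, 0, 0]
}}

```text
clock: 20.1
eef_pos: [0.4644, 0.0687, 0.1996]
orientation: [-1.412, -0.844, 0.843]
contact_force: [-0.2, 0.7, -0.4]
width: 0.486
```

```bash
python3 - <<'E'
from h import *
track()
E
```

```text
t 20.1 tcp [0.4644 0.0687 0.1996] armang -0.198 r 0.1758 heading 1.083 F tool [0.5 0.4 0.6] tilt [ 0.006 -0.008 -1.   ]
arm -0.152 +-0.006 n 215 in tool mm [-8.1 -0.3 -1.8]
```

>>> {"method": "jog_arm", "body": {
  "deltas": [4.5, -0.25, 0, 0, 0, 0, 0, 4.5, -0.25, 0, 0, 0, 0, 0, 4.5, -0.25, 0, 0, 0, 0, 0, 4.5, -0.25, 0, 0, 0, 0, 0, 4.5, -0.1, 0, 0, 0, 0, 0, 4.5, -0.1, 0, 0, 0, 0, 0, 4.5, -0.1, 0, 0, 0, 0, 0, 4.5, -0.06, 0, 0, 0, 0, 0, 4.5, -0.06, 0, 0, 0, 0, 0, 4.5, -0.06, 0, 0, 0, 0, 0]
}}

```text
clock: 21.15
eef_pos: [0.4568, 0.0543, 0.1997]
orientation: [-1.412, -0.844, 0.843]
contact_force: [0.1, 0.3, -0.6]
width: 0.492
```

```bash
python3 - <<'E'
from h import *
track()
E
```

```text
t 21.1 tcp [0.4568 0.0543 0.1997] armang -0.106 r 0.1762 heading 1.082 F tool [0.3 0.6 0. ] tilt [ 0.006 -0.008 -1.   ]
arm -0.153 +-0.003 n 148 in tool mm [ 8.3 -0.3 -1.8]
```

>>> {"method": "jog_arm", "body": {
  "deltas": [4.5, -0.15, 0, 0, 0, 0, 0, 4.5, -0.15, 0, 0, 0, 0, 0, 4.5, -0.15, 0, 0, 0, 0, 0, 4.5, -0.1, 0, 0, 0, 0, 0, 4.5, -0.1, 0, 0, 0, 0, 0, 4.5, -0.08, 0, 0, 0, 0, 0, 4.5, -0.08, 0, 0, 0, 0, 0, 4.5, -0.08, 0, 0, 0, 0, 0, 4.5, -0.08, 0, 0, 0, 0, 0, 4.5, -0.08, 0, 0, 0, 0, 0]
}}

```text
clock: 22.2
eef_pos: [0.4529, 0.047, 0.1997]
orientation: [-1.411, -0.849, 0.84]
contact_force: [2.4, 3.3, -4.0]
width: 0.493
```

```bash
python3 - <<'E'
from h import *
track()
E
```

```text
t 22.2 tcp [0.4529 0.047  0.1997] armang -0.060 r 0.1770 heading 1.084 F tool [ 4.   4.  -0.6] tilt [ 0.01  -0.005 -1.   ]
arm -0.139 +-0.007 n 150 in tool mm [14.1 -0.3 -1.9]
```

>>> {"method": "jog_arm", "body": {
  "deltas": [4.5, -0.1, 0, 0, 0, 0, 0, 4.5, -0.1, 0, 0, 0, 0, 0, 4.5, -0.1, 0, 0, 0, 0, 0, 4.5, -0.1, 0, 0, 0, 0, 0, 4.5, 0, 0, 0, 0, 0, 0, 4.5, 0.4, 0, 0, 0, 0, 0, 4.5, 0.5, 0, 0, 0, 0, 0, 4.5, 0.5, 0, 0, 0, 0, 0, 4.5, 0, 0, 0, 0, 0, 0, 4.5, 0, 0, 0, 0, 0, 0]
}}

```text
clock: 23.25
eef_pos: [0.4585, 0.0574, 0.1997]
orientation: [-1.411, -0.85, 0.841]
contact_force: [0.2, -0.0, -0.1]
width: 0.487
```

```bash
python3 - <<'E'
from h import *
track()
E
```

```text
t 23.2 tcp [0.4585 0.0574 0.1997] armang -0.126 r 0.1759 heading 1.085 F tool [ 0.1  0.1 -0.1] tilt [ 0.01  -0.005 -1.   ]
arm -0.148 +-0.006 n 157 in tool mm [ 4.  -0.3 -1.8]
```

>>> {"method": "jog_arm", "body": {
  "deltas": [4.5, 0, -1.5, 0, 0, 0, 0, 4.5, 0, -2.5, 0, 0, 0, 0, 4.5, 0, -2, 0, 0, 0, 0, 0, 3.3, -1, -3.8, 0, 0, 0, 0, 3.3, 0, -3.8, 0, 0, 0, 0, 3.3, 0, -3.8, 0, 0, 0, 0, 3.3, 0, -3.8, 0, 0, 0, 0, 0, 0, 0, 0, 0.14, 0, 0, 0, 0, 0, 0, 0.14, 0, 0, 0, 0, 0, 0, 0.14, 0]
}}

```text
clock: 24.3
eef_pos: [0.6533, 0.102, 0.2702]
orientation: [-1.517, -0.512, 0.508]
contact_force: [0.9, 0.3, -0.0]
width: 0.004
```

>>> {"method": "jog_arm", "body": {
  "deltas": [0, 0, 0, 0, 0, 0.14, 0, 0, 0, 0, 0, 0, 0.05, 0, 0, 0, 0, 0, 0, 0, 0, 0, 0, 0, 0, 0, 0, 0, 0, 0, 0, 0, 0, 0, 0, 0, 0, 0, 0, 0, 0, 0, 0, 0, 0, 0, 0, 0, 0, 0, 0, 0, 0, 0, 0, 0, 0, 0, 0, 0, 0, 0, 0, 0, 0, 0, 0, 0, 0, 0]
}}

```text
clock: 25.3
eef_pos: [0.6527, 0.1009, 0.2688]
orientation: [-1.549, -0.356, 0.356]
contact_force: [0.1, -0.1, 0.6]
width: 0.004
```

```bash
python3 - <<'E'
from h import *
T=info();p=np.array([.6555,.1025,.048])
def pt():
    q,im=post('side')
    print(len(q))
print('button in tool cm',100*T[:3,:3].T@(p-T[:3,3]),'y corr')
yd=np.cross(T[:3,1],[0,0,-1]);print('tilt rotvec tool',T[:3,:3].T@yd)
track()
im,d,m,P=look('top');save('t6',cv2.resize(im[130:330,180:440],None,fx=3,fy=3))
im,d,m,P=look('wrist')
for t in['fan_button_top']:
    for o in env.cut_out('wrist',t)[:2]:
        c=cloud(o['region'],d,m,P);print(t,o['confidence'],o['centre'],np.median(c,0),len(c),(lambda k:k[k[:,2]>.043].mean(0))(c))
E
```

```text
t 25.3 tcp [0.6527 0.1009 0.2688] armang -1.549 r 0.1226 heading 0.454 F tool [ 0.1 -0.6 -0.1] tilt [ 0.002 -0.008 -1.   ]
button in tool cm [ 0.36206306 22.07580268  0.18597846] y corr
tilt rotvec tool [ 7.45675164e-03  2.63036857e-22 -1.84762218e-03]
t 25.3 tcp [0.6527 0.1009 0.2688] armang -1.549 r 0.1226 heading 0.454 F tool [ 0.1 -0.6 -0.1] tilt [ 0.002 -0.008 -1.   ]
arm -0.147 +-0.005 n 281 in tool mm [-189.4   68.8   47.4]
fan_button_top 0.91 [336.0, 211.7] [0.65893131 0.10445309 0.05084407] 461 [0.65899437 0.1042887  0.05068748]
```

View pics/t6.png

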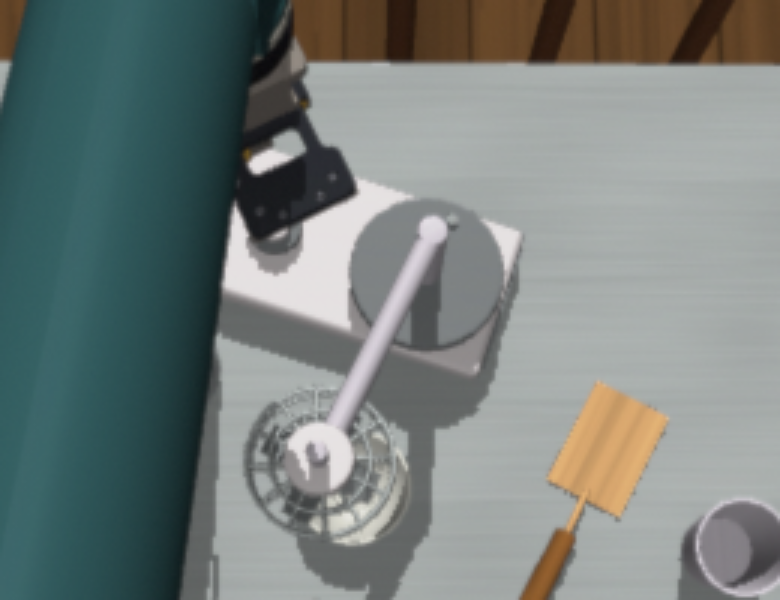

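The top view shows the fan head over the dish (dish edge at (380,510)), the arm at -0.147 and unmoved since release, and the button under the gripper at (280,240). Next I'll descend to the button.

>>> {"method": "jog_arm", "body": {
  "deltas": [0, 0.5, 1, 0, 0.007, 0, 0, 0, 0, 4, 0, 0, 0, 0, 0, 0, 4, 0, 0, 0, 0, 0, 0, 4, 0, 0, 0, 0, 0, 0, 4, 0, 0, 0, 0, 0, 0, 3, 0, 0, 0, 0, 0, 0, 0.3, 0, 0, 0, 0, 0, 0, 0, 0, 0, 0, 0, 0, 0, 0, 0, 0, 0, 0, 0, 0, 0, 0, 0, 0, 0]
}}

```text
clock: 26.5
eef_pos: [0.6614, 0.104, 0.058]
orientation: [-1.54, -0.359, 0.353]
contact_force: [-0.4, 1.0, -0.7]
width: 0.008
```

```bash
python3 - <<'E'
from h import *
T=info();p=np.array([.657,.1035,.048])
print('button in tool cm',100*T[:3,:3].T@(p-T[:3,3]))
E
```

```text
t 26.5 tcp [0.6614 0.104  0.058 ] armang -1.607 r 0.1283 heading 0.454 F tool [0.1 0.7 1.1] tilt [ 0.003  0.002 -1.   ]
button in tool cm [-0.42273017  1.00192209  0.14491512]
```

>>> {"method": "jog_arm", "body": {
  "deltas": [0, -0.42, 0, 0.14, 0, 0, 0, 0, 0, 0.3, 0, 0, 0, 0, 0, 0, 0.3, 0, 0, 0, 0, 0, 0, 0.2, 0, 0, 0, 0, 0, 0, 0.2, 0, 0, 0, 0, 0, 0, 0.2, 0, 0, 0, 0, 0, 0, 0.2, 0, 0, 0, 0, 0, 0, 0.2, 0, 0, 0, 0, 0, 0, 0.2, 0, 0, 0, 0, 0, 0, 0.2, 0, 0, 0, 0]
}}

```text
clock: 27.5
eef_pos: [0.6597, 0.1043, 0.0462]
orientation: [-1.536, -0.364, 0.348]
contact_force: [-7.7, -0.2, 19.6]
width: 0.006
```

```bash
python3 - <<'E'
from h import *
T=info();print(env.get_state()['moment'])
im,d,m,P=look('side');a=cv2.resize(im[150:310,270:430,::-1],None,fx=3.5,fy=3.5,interpolation=2)
cv2.imwrite('pics/s7.png',a)
track()
E
```

```text
t 27.5 tcp [0.6597 0.1043 0.0462] armang -1.594 r 0.1280 heading 0.454 F tool [ -6.8 -19.7   3.3] tilt [ 0.009  0.007 -1.   ]
[-0.13405434  1.95415203  0.04236393]
t 27.6 tcp [0.6597 0.1043 0.0463] armang -1.594 r 0.1280 heading 0.454 F tool [ -5.3 -17.    3. ] tilt [ 0.009  0.007 -1.   ]
arm -0.149 +-0.005 n 297 in tool mm [-195.2 -155.9   47.6]
```

View pics/s7.png

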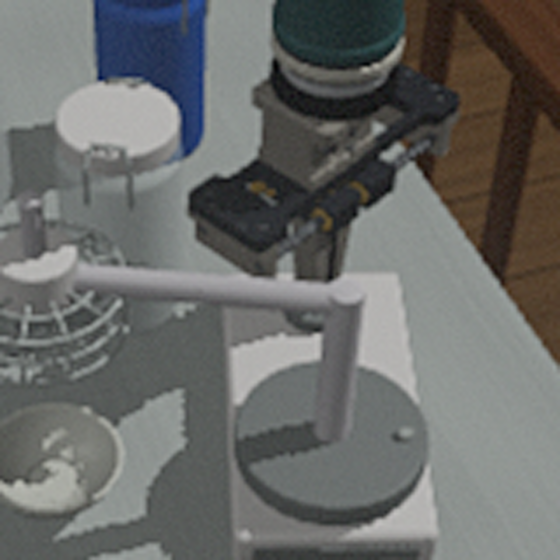

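The picture shows the shut fingers on the button at (310,305), with the gripper body clear of the jar lid and the column. The pin is at (402,433). But z stopped at 46 mm with 20 N, so I'll lift and look closely for a collar.

>>> {"method": "jog_arm", "body": {
  "deltas": [0, 0, -0.5, 0, 0, 0, 0, 0, 0, -3, 0, 0, 0, 0, 0, 0, -4, 0, 0, 0, 0, 0, 0, -4, 0, 0, 0, 0, 0, 0, 0, 0, 0, 0, 0, 0, 0, 0, 0, 0, 0, 0, 0, 0, 0, 0, 0, 0, 0, 0, 0, 0, 0, 0, 0, 0, 0, 0, 0, 0, 0, 0, 0, 0, 0, 0, 0, 0, 0, 0]
}}

```text
clock: 28.6
eef_pos: [0.6565, 0.1032, 0.1592]
orientation: [-1.537, -0.359, 0.353]
contact_force: [-0.8, 0.5, 1.3]
width: 0.006
```

```bash
python3 - <<'E'
from h import *
T=info()
im,d,m,P=look('wrist');save('w8',im)
c=cloud(np.ones(d.shape,bool),d,m,P)
b=np.array([.657,.1035])
r=np.hypot(*(c[:,:2]-b).T);k=c[(r<.04)&(c[:,2]<.08)]
g=k[k[:,2]>.044];print(g.mean(0),len(g),cv2.minEnclosingCircle(g[:,:2].astype(np.float32)))
g=k[k[:,2]>.048];print(g.mean(0),len(g),cv2.minEnclosingCircle(g[:,:2].astype(np.float32)))
print(np.histogram(k[:,2],bins=np.arange(.026,.062,.002)))
cen=g[:,:2].mean(0);rr=np.hypot(*(k[:,:2]-cen).T)
for i in range(0,30,3):
    s=k[(rr>=i/1e3)&(rr<(i+3)/1e3),2]
    if len(s): print(i,len(s),np.percentile(s,[10,50,90]).round(4))
E
```

```text
t 28.6 tcp [0.6565 0.1032 0.1592] armang -1.572 r 0.1259 heading 0.454 F tool [-0.5 -1.3  0.8] tilt [ 0.003  0.005 -1.   ]
[0.65871333 0.10454336 0.05065676] 826 ((0.6591575741767883, 0.10380640625953674), 0.014000722207129002)
[0.65889491 0.10418712 0.05084242] 794 ((0.6592407822608948, 0.10366009175777435), 0.013933667913079262)
(array([ 265, 3442,  383,   16,   17,   20,  128,  853,   89,   15,   17,
        126,  609,   58,    1,    0,    0]), array([0.026, 0.028, 0.03 , 0.032, 0.034, 0.036, 0.038, 0.04 , 0.042,
       0.044, 0.046, 0.048, 0.05 , 0.052, 0.054, 0.056, 0.058, 0.06 ]))
0 41 [0.0501 0.0512 0.0521]
3 115 [0.05   0.051  0.0519]
6 195 [0.0501 0.0511 0.0519]
9 272 [0.05  0.051 0.052]
12 343 [0.0406 0.048  0.0509]
15 349 [0.0402 0.041  0.0419]
18 537 [0.0375 0.0408 0.0417]
21 404 [0.0283 0.0295 0.0407]
24 498 [0.0282 0.0291 0.0299]
27 648 [0.0283 0.029  0.0301]
```

View pics/w8.png

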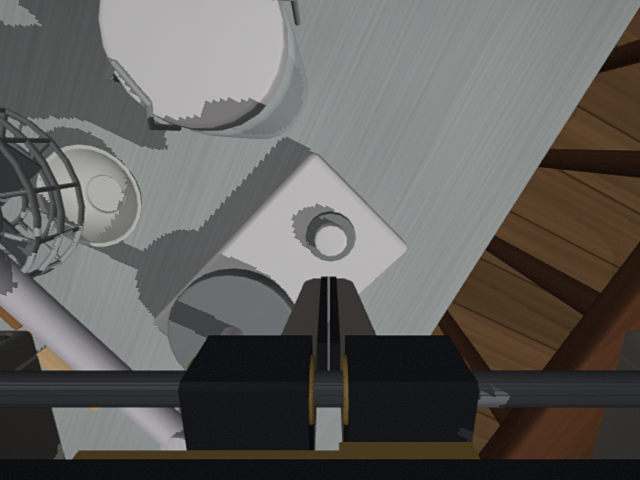

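The wrist view shows the button at (331,240) inside its grey ring. By depth its top is at about 51 mm and the ring is at 41 mm, so 46 mm under 20 N was probably already the bottom. I'll press again in measured steps to confirm the travel.

>>> {"method": "jog_arm", "body": {
  "deltas": [0, 0.2, 3, 0, 0, 0, 0, 0, 0, 4, 0, 0, 0, 0, 0, 0, 3, 0, 0, 0, 0, 0, 0, 0.2, 0, 0, 0, 0, 0, 0, 0.1, 0, 0, 0, 0, 0, 0, 0.1, 0, 0, 0, 0, 0, 0, 0, 0, 0, 0, 0, 0, 0, 0, 0, 0, 0, 0, 0, 0, 0, 0, 0, 0, 0, 0, 0, 0, 0, 0, 0, 0]
}}

```text
clock: 29.65
eef_pos: [0.6632, 0.1052, 0.0581]
orientation: [-1.537, -0.367, 0.345]
contact_force: [0.0, 0.9, 0.6]
width: 0.003
```

>>> {"method": "jog_arm", "body": {
  "deltas": [0, 0, 0.08, 0, 0, 0, 0, 0, 0, 0.08, 0, 0, 0, 0, 0, 0, 0.08, 0, 0, 0, 0, 0, 0, 0.08, 0, 0, 0, 0, 0, 0, 0, 0, 0, 0, 0, 0, 0, 0, 0, 0, 0, 0, 0, 0, 0, 0, 0, 0, 0, 0, 0, 0, 0, 0, 0, 0, 0, 0, 0, 0, 0, 0, 0, 0, 0, 0, 0, 0, 0, 0]
}}

```text
clock: 30.65
eef_pos: [0.6633, 0.1053, 0.055]
orientation: [-1.537, -0.367, 0.345]
contact_force: [-0.2, 0.3, -0.2]
width: 0.001
```

>>> {"method": "jog_arm", "body": {
  "deltas": [0, 0, 0.08, 0, 0, 0, 0, 0, 0, 0.08, 0, 0, 0, 0, 0, 0, 0.08, 0, 0, 0, 0, 0, 0, 0.08, 0, 0, 0, 0, 0, 0, 0.08, 0, 0, 0, 0, 0, 0, 0.08, 0, 0, 0, 0, 0, 0, 0.08, 0, 0, 0, 0, 0, 0, 0.08, 0, 0, 0, 0, 0, 0, 0.08, 0, 0, 0, 0, 0, 0, 0.08, 0, 0, 0, 0]
}}

```text
clock: 31.65
eef_pos: [0.6635, 0.1053, 0.0478]
orientation: [-1.536, -0.367, 0.345]
contact_force: [-0.8, -0.0, 4.8]
width: 0.001
```

>>> {"method": "jog_arm", "body": {
  "deltas": [0, 0, 0.08, 0, 0, 0, 0, 0, 0, 0.08, 0, 0, 0, 0, 0, 0, 0.08, 0, 0, 0, 0, 0, 0, 0.08, 0, 0, 0, 0, 0, 0, 0.08, 0, 0, 0, 0, 0, 0, 0.08, 0, 0, 0, 0, 0, 0, 0.1, 0, 0, 0, 0, 0, 0, 0.12, 0, 0, 0, 0, 0, 0, 0.14, 0, 0, 0, 0, 0, 0, 0.14, 0, 0, 0, 0]
}}

```text
clock: 32.65
eef_pos: [0.6636, 0.1053, 0.0464]
orientation: [-1.531, -0.366, 0.345]
contact_force: [-5.0, -0.4, 14.1]
width: 0.005
```

The spring range ended at about 47.8 mm with 5 N, and the force then rose to 14 N with little further travel, so the button is at its bottom. I'll release and lift clear.

>>> {"method": "jog_arm", "body": {
  "deltas": [0, 0, -0.5, 0, 0, 0, 0, 0, 0, -2, 0, 0, 0, 0, 0, 0, -4, 0, 0, 0, 0, 0, 0, -4, 0, 0, 0, 0, 0, 0, -4, 0, 0, 0, 0, 0, 0, -4, 0, 0, 0, 0, 0, 0, -3, 0, 0, 0, 0, 0, 0, 0, 0, 0, 0, 0, 0, 0, 0, 0, 0, 0, 0, 0, 0, 0, 0, 0, 0, 0]
}}

```text
clock: 33.65
eef_pos: [0.6612, 0.103, 0.2642]
orientation: [-1.533, -0.365, 0.346]
contact_force: [0.2, -0.4, -0.3]
width: 0.007
```

```bash
python3 - <<'E'
from h import *
track()
im,d,m,P=look('side');save('end',im)
for t in['sauce_dish','jar','cup','spatula']:
    for o in env.cut_out('side',t)[:1]:
        c=cloud(o['region'],d,m,P);print(t,o['centre'],np.median(c,0).round(3))
E
```

```text
t 33.6 tcp [0.6612 0.103  0.2642] armang -1.608 r 0.1273 heading 0.454 F tool [ 0.1  0.3 -0.5] tilt [ 0.01   0.011 -1.   ]
arm -0.150 +-0.004 n 284 in tool mm [-198.6   61.8   48.7]
sauce_dish [285.8, 282.7] [0.459 0.051 0.017]
jar [308.1, 197.5] [0.549 0.157 0.14 ]
cup [319.4, 357.2] [ 0.47  -0.147  0.004]
spatula [319.1, 356.4] [ 0.468 -0.147  0.004]
```

View pics/end.png

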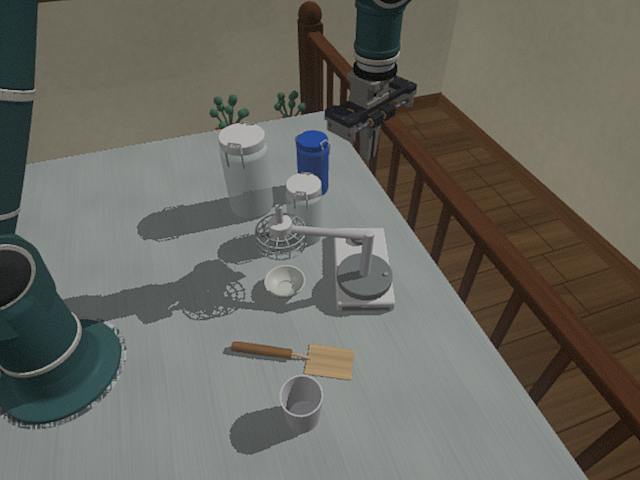

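The final view shows all the loose things where they started: dish (285,283), jar (304,205), cup (302,402), spatula (293,355). The arm is steady at -0.15 rad and the gripper touches nothing.

```bash
python3 -c "
from bench import env
print(env.job_done())"
```

```text
the job is handed in; nothing more can be done
None
```

I swung the fan's arm over the sauce dish until the click stop caught at about -0.15 rad. I then pressed the button fully down, let go, lifted clear and handed the job in at about 34 s.

**Click stop:** The arm resisted pushes from both sides, 5.3 N one way and 4 N the other. Each time I let go it returned to about -0.15 rad. It still measured -0.147 to -0.150 rad after the button presses. I could not confirm the click from the pin, as its 3 mm drop is too small to tell for sure in the camera images.

**Button:** I pressed it twice. The first press stopped at 46 mm with 20 N, higher than I expected, so I lifted and looked. The cameras put the button's top at about 51 mm, where the text says 48 mm. The second, stepped press showed the spring up to 4.8 N at 47.8 mm, then a hard stop with 14 N at 46.4 mm. That fits the button being fully down both times. The readings disagree with the text's heights by a few millimetres, and I could not see whether the fan runs.

**Other things:** In the last picture the dish, jar, cup and spatula are where they started, and the gripper touches nothing. In the last check the network's cup finding was wrong: it reported the spatula as the cup. I judged the cup from the picture instead.

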